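# Refit the cleaned instrument holder on the bent holder bar

### The arm

A 6-joint arm with a two-finger parallel gripper is mounted at the origin on the work surface. World frame = base frame: x ahead of the robot, y to its left, z up, the work surface at z = 0. Lengths are in m, angles in rad, forces in N, time in s.
With the tool pointing down it reaches from about 0.4 to 0.825 m from the base axis. Payload 7 kg.
Tool frame: the origin (TCP) lies at the very end of the fingers, on their centre line; the grasp point (between the pads) lies 19 mm behind it; z points along the fingers, y is the line along which they close (so a half turn about z gives the same grasp; the last joint's range is limited). The gripper opens to 88 mm and grips with 3 to 60 N. Pads are 19 mm wide; open, the fingers measure 130 mm over their backs; the gripper's body (78 mm by 193 mm) begins 47 mm behind the grasp point.
Start: joints at [-1.05, 0.359, 0.012, 0, -1.224, -0.288], TCP at [0.156, -0.657, 0.227] pointing down, gripper open.
Joint ranges: [-3.07, 3.07], [-1.43, 2.12], [-1.02, 1.25], [-3.03, 1.67], [-3.05, -0], [-3.03, 3.03]. Speed limits (rad/s): [2.39, 2.39, 3.01, 3.14, 3.14, 3.14].

### API

Orientations are given as [roll, pitch, yaw] about the fixed x, y, z axes, in that order (R = Rz(yaw) Ry(pitch) Rx(roll)).
In Python, from station import arm gives the robot as it stands.
- The arm moves only by the tool step_arm, never from a script. Its argument "rows" is a list of rows, each a list of 5 numbers: the shift along the world's x, y, z in m, then the turn about the world's z in rad, then the finger opening in m, from 0 to 0.0876. In form: [[x, y, z, spin, gripper], ...]. A call has 1 to 20 rows; each row is the pose to reach, as a shift and turn from the pose commanded when the call began; what a row does not reach only later rows make up. A row lasts 1/10 s, in which the tool goes at most 50 mm and 8.59 degrees, less where a joint would pass 70% of its speed; a pose out of reach is approached as far as the arm can. A call with a gripper value outside its range is refused whole. The fingers move at their own pace and stop on an object; "newtons" is the grip in N (left out, the last holds). Time passes only in rows, so rows that repeat a pose let the fingers close. It gives the time, the measured TCP pose, the force, the opening and the grip force at its end, in the units of the state.
- arm.get_state(): the state, without advancing time (a new reading comes with each control period).
- arm.grab_frame(name): name is "scene" or "top"; returns a dict with "color" (400x640x3 uint8, blue, green, red), "vfov" (degrees; the focal length in pixels is half the picture's height over the tangent of half this angle, whatever the lens; pixels are square), "cx", "cy" (the principal point, pixels), "rvec" (rotation vector, rad) and "tvec" (3), from world to camera coordinates, as OpenCV has them. Camera axes: x right, y down, z forward; pixel columns grow to the right and rows downward; lengths in m; the calibration is good to about 2 mm. A picture is of the moment at which its call begins. There is no depth.
- arm.job_done(): hands the job in; it is judged then, once.
The state is a dict: "t": time; "q": joint angles; "qd": joint speeds; "joint_efforts": joint torques, N m; "eef_pos": TCP position; "ee_rot": TCP orientation; "force": force on the tool from outside, world axes, zero at the start; "moment": the same for the moment, N m; "width": finger opening in m; "gripper_force": force on a finger pad.
Only numpy, scipy, OpenCV 4.12 (cv2) and the standard library are available. Lean on these libraries where they do the work, as an engineer would, in place of code of your own. Each camera call takes 0.05 s, during which the arm holds its last target. There are 200 camera calls.

### The job

Take the cleaned double instrument holder out of the steel tray, thread its collar onto the free end of the bent bar and slide it along, round both bends, until it is right up against the stop collar, then let go so that it hangs there upright. Feel your way gently: do not force the collar on the bar, do not shove the stop collar out of its place, and leave the other things on the bench where they are.

Things in the scene. Friction and masses are not known exactly. Their poses are not given: they have to be found in the camera images.
- holder_fin (a point): The loose holder: one grey plastic moulding (about 0.15 kg, 98 mm wide, 133 mm tall) standing upright on its two cups in the shallow steel tray. This is the centre of its thumb fin, where to grip: 26 mm long (along x of this frame), 12 mm thick (y), its top 17 mm above and its lower edge 17 mm below; collar 26 mm below. z up.
- holder_bore (a point): Centre of the holder's collar: a ring 30 mm outside, with a round 15 mm bore, 18 mm long; the bore runs along this frame's x. It lies 41 mm straight below the fin's centre and 75 mm above the holder's foot. The two cups hang 31 mm to either side of it (y), 36 mm across, from 31 to 75 mm below. The holder is the same both ways round, so it may be fitted either way.
- bar: White pedestal on the bench, carrying a level 12 mm steel bar, centreline 130 mm up. Origin on the bench under the middle of its crank; z up. Centreline here (x, y mm): free end (-39.7, -136.2), straight to (-39.7, -51.2), 55 degree bend of 45 mm radius to (-20.5, -14.3), straight to (20.5, 14.3), bend back, 45 mm radius, to (39.7, 51.2), straight along +y to the column at (39.7, 248); but see bar_tip.
- bar_tip (a point): Free end of the bar: centre of its rounded nose (6 mm radius half-ball, the steel ends 6 mm further out). y points along the free leg into the bar, parallel to the last leg; z up. These two legs lie as given, but bars are cranked to suit the chair: the crank between them (both bends and middle leg, alike in shape) may sit up to 30 mm nearer or farther along y than given.
- stop_collar (a point): Centre of the stop collar, a steel ring 30 mm across and 14 mm long on the bar's last leg (its faces 7 mm either side), so the holder's bore centre is 16 mm before it when they touch. y points along the bar, to the pedestal, where beyond this collar another holder is fixed. It is only finger-tight and slips along the bar at about 13 N.
- bowl: Small steel bowl, 90 mm across, 42 mm tall; a bystander. Origin under its middle.
- jar: Amber glass jar with a white cap, 48 mm across, 62 mm tall; a bystander. Origin under its middle.
- tumbler: White plastic tumbler, 72 mm across, 85 mm tall; a bystander. Origin under its middle.
- mirror_mid (a point): Mouth mirror, 165 mm long, lying in the tray; a bystander. Point at its middle.
- scaler_mid (a point): Black-handled scaler, 145 mm long, lying in the tray; a bystander. Point at its middle.
There are look-alikes about, which are no part of the job. What is shaped like the part that bears holder_fin but orange or purple is not meant.

How it is judged:
By the outcome, as a careful person would: the job done as asked, in the order asked, and still so for the second after the job is handed in, with the robot touching nothing.
It also fails if it takes over 67 s, if anything falls off the work surface, if the arm or the gripper's body presses on something with over 40 N, if the wrist force passes 120 N, or if a joint passes its speed limit or range.

## Working session

There is one attempt and no reset: what is moved stays moved. The work goes in short steps, Python scripts to look and compute and a tool call to move; the robot and the scene stay as the last step left them, time stands still between calls to the robot, and variables do not carry over. Pictures are saved under pics/ and viewed, at most 10 in all, crops included, and the job is handed in when it is done.

Besides the shell and the picture viewer there is one more tool, called after "Request:" as name(argument=value, ...), one argument or row to a line, values as JSON. step_arm: Moves the arm, as the interface text tells. Its arguments: {"type":"object","properties":{"rows":{"type":"array"},"newtons":{"type":"number"}},"required":["rows"]}

```bash
mkdir -p pics
cat > h.py <<'E'
import numpy as np, cv2
from station import arm
def grab(n):
    f=arm.grab_frame(n); img=f["color"]; h=img.shape[0]
    F=h/2/np.tan(np.radians(f["vfov"])/2)
    K=np.array([[F,0,f["cx"]],[0,F,f["cy"]],[0,0,1.]])
    R=cv2.Rodrigues(np.array(f["rvec"],float))[0]; t=np.array(f["tvec"],float).ravel()
    return img,K,R,t
def ray(c,uv):
    _,K,R,t=c; d=R.T@np.linalg.solve(K,[uv[0],uv[1],1]); return -R.T@t,d/np.linalg.norm(d)
def onz(c,uv,z):
    o,d=ray(c,uv); return o+d*(z-o[2])/d[2]
def proj(c,p):
    _,K,R,t=c; q=K@(R@np.array(p,float)+t); return q[:2]/q[2]
def tri(c1,a,c2,b):
    o1,d1=ray(c1,a);o2,d2=ray(c2,b)
    s=np.linalg.lstsq(np.c_[d1,-d2],o2-o1,rcond=None)[0]
    p,q=o1+s[0]*d1,o2+s[1]*d2; return (p+q)/2,np.linalg.norm(p-q)
E
python3 - <<'E'
from h import *
for n in("scene","top"):
    c=grab(n); cv2.imwrite(f"pics/{n}0.png",c[0]); print(n,-c[2].T@c[3],c[1][0],c[2][2])
print(arm.get_state())
E
```

```text
scene [1.07562103 0.67186328 1.07323746] [405.14254786   0.         315.07405928] [-0.42411455 -0.51503237 -0.74489496]
top [ 0.3370577  -0.02208564  1.07758124] [376.64123417   0.         312.9485876 ] [ 0.15843867  0.00900533 -0.98732775]
{'t': 0.1, 'q': array([-1.04989300e+00,  3.59363211e-01,  1.11439803e-02, -2.52589083e-04,
       -1.22414899e+00, -2.88081399e-01]), 'qd': array([ 0.00149986, -0.00109998,  0.00207218,  0.00067465, -0.0009153 ,
        0.00172465]), 'joint_efforts': array([-2.80282002e-03, -5.84159875e+01,  2.93751490e+01,  7.01557651e+00,
        1.01804579e-02, -5.38563847e-05]), 'eef_pos': array([ 0.15557269, -0.65636525,  0.22569265]), 'ee_rot': array([ 3.14001807e+00, -2.18953032e-04, -2.90885656e+00]), 'force': array([-0.28400274,  0.57176906,  0.36494939]), 'moment': array([-0.01397898,  0.02867618, -0.01726865]), 'gripper_force': 0.0, 'width': 0.08743980493558753}
```

View pics/scene0.png

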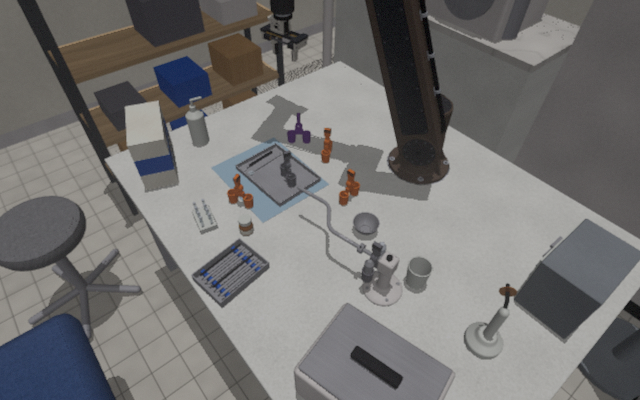

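View pics/top0.png

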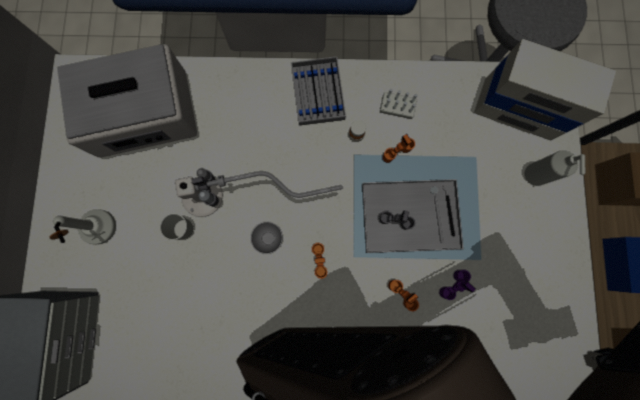

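The grey holder stands in the tray at scene (288,168) / top (397,219). The bar's tip is at top (341,187) / scene (300,189), the stop collar is near top (220,182), and the fixed holder is at the column at top (205,182). The look-alikes are orange at top (398,149), (319,260) and (404,294), and purple at top (458,285). Only the grey one in the tray fits the description, so I'll enlarge it to confirm.

Run:
```python
from h import *
a=cv2.imread("pics/scene0.png");b=cv2.imread("pics/top0.png")
def cr(i,x,y,w,h,s): return cv2.resize(i[y:y+h,x:x+w],(w*s,h*s),interpolation=cv2.INTER_CUBIC)
# holder crops (x8, 50x37) and bar crops
r1=np.hstack([cr(a,258,143,50,37,8),cr(b,370,200,50,37,8)])
r2=np.hstack([cr(a,292,180,100,75,4),cr(b,205,160,100,75,4)])
cv2.imwrite("pics/crop1.png",cv2.convertScaleAbs(np.vstack([r1,r2]),alpha=1.6))
```

```text
(no output)
```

View pics/crop1.png

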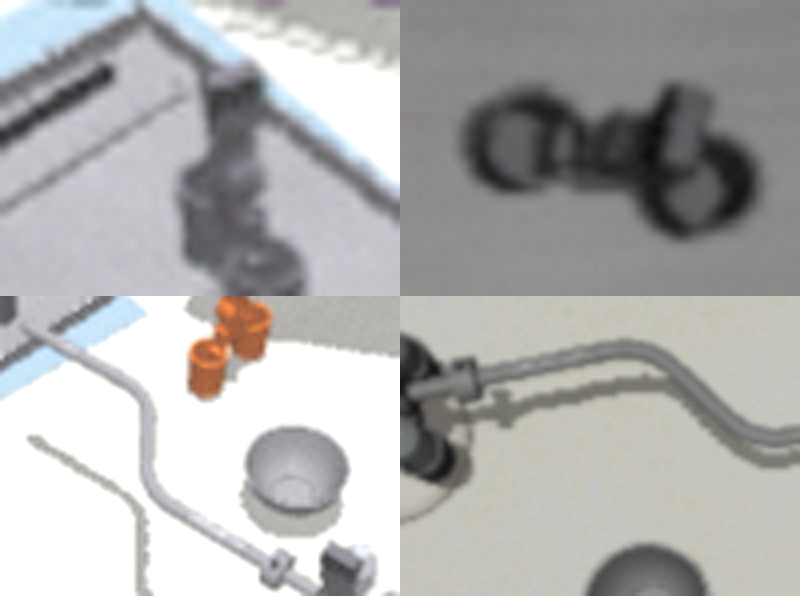

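The crop confirms it: an upright grey holder in the tray, with top-view cups at about (385,218) and (407,224) and the fin top at about (406,216). The stop collar is at top (221.5,181) / scene (361,248). Next I'll measure.

Run:
```python
from h import *
T=grab("top");S=grab("scene")
for z in (0.002,0.004):
  A=onz(T,(384.9,217.8),z+.044);B=onz(T,(407,223.0),z+.044)
  print("cups",A,B,np.linalg.norm(A-B),"mid",(A+B)/2,"yawdeg",np.degrees(np.arctan2(*(B-A)[1::-1])))
  print("fintop T",onz(T,(405.9,215.5),z+.133),"S",onz(S,(287.6,153),z+.133))
print("fin tri",tri(T,(405.9,215.5),S,(287.6,153)))
print("stop",tri(T,(221.5,181),S,(360.8,248)),onz(T,(221.5,181),.13))
print("tip",tri(T,(341,187),S,(300,189)),onz(T,(341,187),.13))
g=cv2.cvtColor(T[0],cv2.COLOR_BGR2GRAY)
for u in (222,228,236,244,252,300,310,320,330,336,340,342,344): print(u,g[172:208,u])
g=cv2.cvtColor(S[0],cv2.COLOR_BGR2GRAY)
print("row187 top", cv2.cvtColor(T[0],cv2.COLOR_BGR2GRAY)[187,330:350])
```

```text
cups [ 0.45650375 -0.21155425  0.046     ] [ 0.44339814 -0.27196317  0.046     ] 0.06181418965510313 mid [ 0.44995094 -0.24175871  0.046     ] yawdeg -102.2405345578955
fintop T [ 0.45309003 -0.24799316  0.135     ] S [ 0.45507544 -0.23665903  0.135     ]
cups [ 0.45627217 -0.21118691  0.048     ] [ 0.44319197 -0.27147871  0.048     ] 0.061694346084496435 mid [ 0.44973207 -0.24133281  0.048     ] yawdeg -102.24053455789551
fintop T [ 0.45284383 -0.24751382  0.137     ] S [ 0.45639823 -0.23472237  0.137     ]
fin tri (array([ 0.45170503, -0.24722604,  0.12739716]), np.float64(0.006730622939706774))
stop (array([0.53412143, 0.22316417, 0.12758582]), np.float64(0.0006790593364721797)) [0.53339211 0.22279141 0.13      ]
tip (array([ 0.52327745, -0.08274063,  0.12073582]), np.float64(0.006662184197770436)) [ 0.52379936 -0.08457056  0.13      ]
222 [123 122 112  79  54  56  64  73  81  82  76  71  63  55  74 102  88  69
  65  68  85  85  80  79  87  92  89  92  80  70  72  76  79  93 104 116]
228 [122 122 122 122 119  93  79  84  76  71 101  93  80  92  97  82  71  71
  75 104 115 120 122 
[... 1107 characters left out ...]
2]
336 [123 123 123 123 122 123 123 123 123 121 122 122 120  99  80  81  81  72
  85 109  95  76  78  98 115 121 120 121 122 122 122 122 123 123 121 121]
340 [123 123 123 123 123 122 122 122 121 123 122 121 109  84  80  78  74  81
 109 122 122 122 122 123 122 121 122 121 120 120 120 120 122 122 122 122]
342 [123 122 122 122 122 123 123 123 123 122 122 122 122 110  93  84  88 109
 120 122 123 122 122 122 122 121 122 122 122 122 122 122 122 122 122 122]
344 [123 124 122 123 123 122 123 122 123 123 123 122 122 122 122 121 121 122
 122 122 123 122 122 122 121 122 122 122 122 122 121 122 122 123 122 121]
row187 top [ 83  78  78  78  77  78  81  83  85  79  78  78  84 108 121 123 122 123
 122 122]
```

```bash
cat > bar.py <<'E'
from h import *
def edges(g,u,v0,lev=101):
    # centre of bar in column u, near row v0: half-level crossings up and down (subpixel)
    p=g[:,u].astype(float); v=int(round(v0))
    a=v
    while p[a]<lev: a-=1
    up=a+(p[a]-lev)/(p[a]-p[a+1])
    b=v
    while p[b]<lev and p[b+1]-p[b]<18: b+=1
    return up
def line(P):
    P=np.array(P); c=P.mean(0); d=np.linalg.svd(P-c)[2][0]; d*=np.sign(d[1]); return c,d,np.abs((P-c)@[-d[1],d[0]]).max()
E
python3 - <<'E'
from bar import *
T=grab("top"); g=cv2.cvtColor(T[0],cv2.COLOR_BGR2GRAY)
free=[(300,195.2),(310,193.3),(320,191.2),(330,189.1),(336,187.8)]
last=[(228,179.3),(236,177.7),(244,176.05)]
for n,p in(("free",free),("last",last)):
    print(n,line([onz(T,q,.13)[:2] for q in p]))
print("end",onz(T,(342.7,186.5),.13))
for u in range(262,298,4): print(u,168,g[168:206,u])
for v in range(178,192,3): print("row",v,262,g[v,262:300])
# holder fin: expected projection of corners
for z in (.002,.004):
  m=np.array([.4499,-.2416]);y=np.radians(-12.24);a=np.array([np.cos(y),np.sin(y)]);b=np.array([-a[1],a[0]])
  for nm in("top","scene"):
    c=T if nm=="top" else grab("scene")
    print(nm,[proj(c,[*(m+s*13*a/1000+t*6*b/1000),z+.133]).round(1).tolist() for s,t in((1,1),(1,-1),(-1,-1),(-1,1))])
S=grab("scene")
o=[cv2.resize(S[0][145:181,272:306],(400,424),interpolation=cv2.INTER_NEAREST),cv2.resize(T[0][204:240,378:412],(400,424),interpolation=cv2.INTER_NEAREST)]
cv2.imwrite("pics/crop2.png",cv2.convertScaleAbs(np.hstack(o),alpha=2))
E
```

```text
free (array([ 0.5114455 , -0.02899412]), array([-0.22472377,  0.97442251]), np.float64(0.0002086013526031269))
last (array([0.54284899, 0.18591181]), array([-0.22381466,  0.97463172]), np.float64(4.326496964735409e-05))
end [ 0.52519047 -0.08891041  0.13      ]
262 168 [122 120 105  83  79  81  73  76 107 121 122 120  94  77  74  79 108 121
 120 120 120 121 122 122 122 122 122 122 122 121 121 122 122 122 123 122
 123 122]
266 168 [122 123 120 101  82  81  79  70  82 110 116  95  77  75  73  79 109 120
 122 122 122 122 123 122 121 122 123 123 123 121 122 122 122 122 121 123
 122 122]
270 168 [121 121 122 121 113  90  77  79  79  72  82 106  91  74  74  80 108 120
 123 122 122 122 122 122 122 121 122 122 121 122 122 123 123 122 122 122
 121 124]
274 168 [121 121 122 122 122 122 119 108  87  77  79  80  75  66  66  72  74  82
 108 120 122 122 123 122 122 123 122 122 122 123 122 122 123 122 122 122
 122 123]
278 168 [122 121 121 122 122 122 123 123 122 121 113  96  78  76  80  80  73  65
  66  72  74  81 106 120 121 122 122 121 122 122 122 122 122 123 122 123
 123 123]
282 168 [122 122 1
[... 1057 characters left out ...]
8
  81  77  76  90 111 120 123 122 123 123 123 123 123 123 123 123 123 124
 123 124]
row 187 262 [120 120 120 123 122 123 122 122 122 122 121 122 120 102  83  77  72  66
  64  71  78  81  79  78  88 107 119 122 122 122 123 123 123 122 123 122
 123 123]
row 190 262 [122 123 122 122 123 121 122 121 122 122 122 122 123 122 122 115 106  92
  77  74  72  68  69  76  81  80  77  78  89 109 120 122 122 123 123 122
 122 123]
top [[402.0, 211.2], [406.7, 212.3], [404.7, 222.3], [400.0, 221.2]]
scene [[285.3, 153.8], [283.9, 151.8], [290.6, 149.6], [292.0, 151.6]]
top [[402.2, 211.1], [406.9, 212.2], [404.9, 222.2], [400.2, 221.1]]
scene [[285.3, 153.3], [283.9, 151.3], [290.6, 149.2], [292.0, 151.2]]
```

View pics/crop2.png

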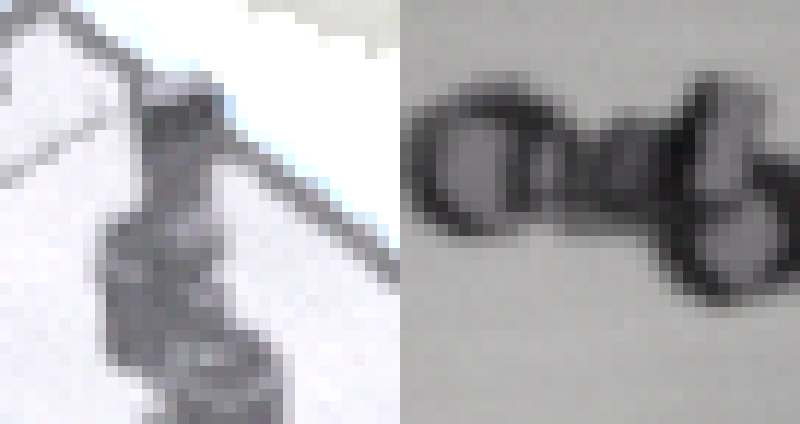

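```bash
cat > path.py <<'E'
import numpy as np
d=np.array([-.2243,.9745]);d/=np.linalg.norm(d); n=np.array([d[1],-d[0]])  # bar y, bar x
LAT=.5313; S0=-.0622   # crank lateral centre; nominal s of bar origin
def w2b(p): return np.array([p[0]*n[0]+p[1]*n[1]-LAT, p[0]*d[0]+p[1]*d[1]-S0])
def b2w(q): return n*(q[0]+LAT)+d*(q[1]+S0)
E
python3 - <<'E'
from h import *; from path import *
T=grab("top");S=grab("scene")
print("fin",tri(T,(405.6,215.2),S,(287,152)))
for p in((405.6,215.2),(405.0,215.2)):print(onz(T,p,.136))
print("S",onz(S,(287,152),.136))
for p in((278.85,182.8),(281.8,185.8),(284.95,188.8)):
    q=w2b(onz(T,p,.13)[:2])*1000; print(q.round(1),"crank shift",(q[1]-q[0]*.6976).round(1))
print("stop",w2b(onz(T,(221.5,181),.13)[:2])*1000,"tip",b2w([-.0397,-.1362]))
# orange/jar etc irrelevant; scene check of bar height
for q in([-.0397,-.1422],[.0397,.1],[.0397,.1597]): print(proj(S,[*b2w(q),.13]))
E
```

```text
fin (array([ 0.45285024, -0.24640484,  0.13261902]), np.float64(0.0036957345538546475))
[ 0.4537102  -0.24701478  0.136     ]
[ 0.45367954 -0.24551002  0.136     ]
S [ 0.45417795 -0.24135201  0.136     ]
[ 3.6 16.1] crank shift 13.6
[-5.7 10.2] crank shift 14.1
[-15.    3.8] crank shift 14.2
stop [ 38.47391071 159.67229337] tip [ 0.5235756  -0.08307655]
[297.39478922 185.96344277]
[343.85415878 237.37164996]
[360.86046255 247.57809684]
```

Request:
step_arm(
  rows=[
    [0.297,0.412,0,-0.445,0.0876],
    [0.297,0.412,0,-0.445,0.0876],
    [0.297,0.412,0,-0.445,0.0876],
    [0.297,0.412,0,-0.445,0.0876],
    [0.297,0.412,0,-0.445,0.0876],
    [0.297,0.412,0,-0.445,0.0876],
    [0.297,0.412,0,-0.445,0.0876],
    [0.297,0.412,0,-0.445,0.0876],
    [0.297,0.412,0,-0.445,0.0876],
    [0.297,0.412,0,-0.445,0.0876],
    [0.297,0.412,0,-0.445,0.0876],
    [0.297,0.412,0,-0.445,0.0876],
    [0.297,0.412,0,-0.445,0.0876],
    [0.297,0.412,0,-0.445,0.0876],
    [0.297,0.412,-0.03,-0.445,0.0876],
    [0.297,0.412,-0.06,-0.445,0.0876],
    [0.297,0.412,-0.06,-0.445,0.0876],
    [0.297,0.412,-0.06,-0.445,0.0876],
  ],
)

```text
t: 2.3
eef_pos: [0.4523, -0.2458, 0.167]
ee_rot: [-3.141, -0.001, 2.928]
force: [0.1, -0.1, 0.1]
width: 0.0878
gripper_force: 0.0
```

Request:
step_arm(
  rows=[
    [0,0.001,-0.03,0,0.0876],
    [0,0.001,-0.055,0,0.05],
    [0,0.001,-0.067,0,0.04],
    [0,0.001,-0.067,0,0.03],
    [0,0.001,-0.067,0,0.024],
    [0,0.001,-0.067,0,0.018],
    [0,0.001,-0.067,0,0.014],
    [0,0.001,-0.067,0,0.01],
    [0,0.001,-0.067,0,0.006],
    [0,0.001,-0.067,0,0.004],
    [0,0.001,-0.067,0,0.004],
    [0,0.001,-0.067,0,0.004],
  ],
  newtons=15,
)

```text
t: 3.5
eef_pos: [0.4526, -0.2437, 0.0994]
ee_rot: [3.141, -0.0, 2.929]
force: [-0.2, -0.4, -0.3]
width: 0.0115
gripper_force: 15.0
```

Request:
step_arm(
  rows=[
    [0,0,0,0,0.004],
    [0,0,0.027,0,0.004],
    [0,0,0.053,0.05,0.004],
    [0.01,0.01,0.053,0.2,0.004],
    [0.02,0.02,0.053,0.35,0.004],
    [0.03,0.03,0.053,0.5,0.004],
    [0.04,0.04,0.053,0.65,0.004],
    [0.05,0.05,0.053,0.8,0.004],
    [0.06,0.06,0.053,0.95,0.004],
    [0.07,0.07,0.053,1.1,0.004],
    [0.079,0.08,0.053,1.25,0.004],
    [0.079,0.085,0.053,1.4,0.004],
    [0.079,0.09,0.053,1.55,0.004],
    [0.079,0.095,0.053,1.7,0.004],
    [0.079,0.1,0.053,1.85,0.004],
    [0.079,0.105,0.053,2.01,0.004],
    [0.079,0.11,0.053,2.01,0.004],
    [0.079,0.11,0.053,2.01,0.004],
    [0.079,0.11,0.053,2.01,0.004],
  ],
  newtons=25,
)

```text
t: 5.4
eef_pos: [0.5316, -0.1337, 0.1524]
ee_rot: [3.141, 0.0, -1.347]
force: [-1.0, 0.0, -0.8]
width: 0.0119
gripper_force: 25.0
```

Run:
```python
from h import *
s=arm.get_state();print(s["eef_pos"],s["ee_rot"],s["q"],s["force"])
S=grab("scene");T=grab("top")
o=[cv2.resize(S[0][120:220,250:350],(400,400),interpolation=cv2.INTER_CUBIC),cv2.resize(T[0][140:240,300:400],(400,400),interpolation=cv2.INTER_CUBIC)]
cv2.imwrite("pics/c3.png",cv2.convertScaleAbs(np.hstack(o),alpha=1.7))
```

```text
[ 0.53163031 -0.13371154  0.15244908] [ 3.14135047e+00  3.96589247e-05 -1.34686402e+00] [ 1.11032910e-01  2.13236636e-01 -3.72494159e-01 -1.45441499e-05
 -9.85310645e-01  1.12907436e-01] [-0.96664684  0.00734225 -0.80677267]
```

View pics/c3.png

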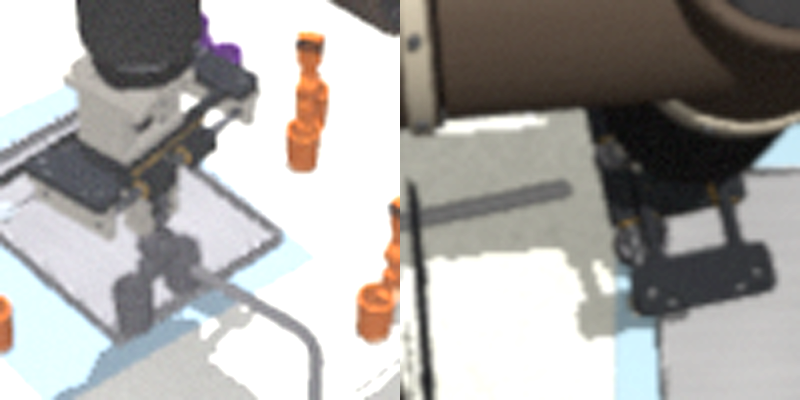

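The holder hangs upright with its collar facing the bar's nose, seen at scene about (299,188). I'll line up and creep in.

Request:
step_arm(
  rows=[
    [0,0.0165,0,0,0.004],
    [0,0.0165,0,0,0.004],
    [-0.001,0.021,0,0,0.004],
    [-0.002,0.025,0,0,0.004],
    [-0.003,0.029,0,0,0.004],
    [-0.004,0.033,0,0,0.004],
    [-0.0045,0.036,0,0,0.004],
    [-0.005,0.038,0,0,0.004],
    [-0.005,0.038,0,0,0.004],
  ],
)

```text
t: 6.4
eef_pos: [0.5269, -0.0955, 0.1525]
ee_rot: [-3.141, 0.0, -1.344]
force: [1.1, 1.1, -2.6]
width: 0.0122
gripper_force: 25.0
```

Request:
step_arm(
  rows=[
    [-0.0007,0.001,-0.0005,0,0.004],
    [-0.0009,0.002,-0.0005,0,0.004],
    [-0.0011,0.003,-0.0005,0,0.004],
    [-0.0011,0.003,-0.0005,0,0.004],
  ],
)

```text
t: 6.8
eef_pos: [0.5261, -0.0926, 0.1521]
ee_rot: [-3.141, 0.0, -1.344]
force: [2.9, 0.2, -4.9]
width: 0.012
gripper_force: 25.0
```

Request:
step_arm(
  rows=[
    [0.0002,0,-0.0005,0,0.004],
    [0.0004,0,-0.001,0,0.004],
    [0.0004,0,-0.001,0,0.004],
  ],
)

```text
t: 7.1
eef_pos: [0.5258, -0.0928, 0.1511]
ee_rot: [3.141, 0.0, -1.344]
force: [1.6, 0.7, -1.3]
width: 0.0119
gripper_force: 25.0
```

Request:
step_arm(
  rows=[
    [0.0001,0.001,-0.0003,0,0.004],
    [-0.0001,0.002,-0.0005,0,0.004],
    [-0.0003,0.003,-0.0005,0,0.004],
    [-0.0005,0.004,-0.0005,0,0.004],
    [-0.0005,0.004,-0.0005,0,0.004],
  ],
)

```text
t: 7.6
eef_pos: [0.5253, -0.0887, 0.1505]
ee_rot: [3.141, 0.0, -1.344]
force: [0.1, 0.3, -1.9]
width: 0.0117
gripper_force: 25.0
```

Run:
```python
from h import *
from path import *
for i in range(6):
    s=arm.get_state();print(s["force"].round(2),s["moment"].round(2)); arm.grab_frame("top")
print(w2b(s["eef_pos"][:2])*1000,s["eef_pos"])
```

```text
[ 0.07  0.28 -1.94] [-0.02  0.05 -0.02]
[ 0.48  0.55 -1.35] [-0.01  0.09 -0.02]
[ 0.63 -0.29 -1.13] [0.04 0.12 0.01]
[ 0.04  0.31 -2.42] [-0.01  0.13  0.02]
[ 0.05 -0.51 -0.86] [ 0.05  0.13 -0.01]
[ 0.03  0.18 -1.62] [0.04 0.15 0.02]
[ -39.11245821 -142.18259159] [ 0.52549009 -0.08877491  0.15054295]
```

Request:
step_arm(
  rows=[
    [-0.0005,0.002,0,0,0.004],
    [-0.0009,0.004,0,0,0.004],
    [-0.0014,0.006,0,0,0.004],
    [-0.0018,0.008,0,0,0.004],
    [-0.0023,0.01,0,0,0.004],
    [-0.0027,0.0117,0,0,0.004],
    [-0.0027,0.0117,0,0,0.004],
  ],
)

```text
t: 8.6
eef_pos: [0.5228, -0.0768, 0.1506]
ee_rot: [-3.142, 0.0, -1.344]
force: [-0.0, -0.5, -0.2]
width: 0.0118
gripper_force: 25.0
```

Request:
step_arm(
  rows=[
    [0,0,-0.0008,0,0.004],
    [0,0,-0.0016,0,0.004],
    [0,0,-0.0016,0,0.004],
  ],
)

```text
t: 8.9
eef_pos: [0.5231, -0.0771, 0.1491]
ee_rot: [-3.141, -0.0, -1.344]
force: [0.5, 0.4, -0.3]
width: 0.0121
gripper_force: 25.0
```

Request:
step_arm(
  rows=[
    [0,0,-0.0005,0,0.004],
    [0,0,-0.001,0,0.004],
    [0,0,-0.001,0,0.004],
  ],
)

```text
t: 9.2
eef_pos: [0.5232, -0.0771, 0.149]
ee_rot: [-3.141, -0.0, -1.343]
force: [-2.2, 1.7, 7.9]
width: 0.0117
gripper_force: 25.0
```

Request:
step_arm(
  rows=[
    [0,0,0.0024,0,0.004],
    [0.001,0.0002,0.0024,0,0.004],
    [0.002,0.0005,0.0024,0,0.004],
    [0.002,0.0005,0.0024,0,0.004],
  ],
)

```text
t: 9.6
eef_pos: [0.5248, -0.0766, 0.15]
ee_rot: [3.141, 0.0, -1.344]
force: [0.8, 0.2, -1.4]
width: 0.0119
gripper_force: 25.0
```

Request:
step_arm(
  rows=[
    [-0.0015,-0.0003,0,0,0.004],
    [-0.003,-0.0007,0,0,0.004],
    [-0.0035,-0.0008,0,0,0.004],
    [-0.0035,-0.0008,0,0,0.004],
  ],
)

```text
t: 10.0
eef_pos: [0.5221, -0.0772, 0.1506]
ee_rot: [-3.14, -0.0, -1.344]
force: [3.7, -0.6, -3.7]
width: 0.0115
gripper_force: 25.0
```

Request:
step_arm(
  rows=[
    [0.0015,0.0003,0,0,0.004],
    [0.0004,0.0053,0,0,0.004],
    [-0.0007,0.0102,0,0,0.004],
    [-0.0018,0.0151,0,0,0.004],
    [-0.003,0.02,0,0,0.004],
    [-0.0041,0.0249,0,0,0.004],
    [-0.0052,0.0298,0,0,0.004],
    [-0.0063,0.0346,0,0,0.004],
    [-0.0075,0.0395,0,0,0.004],
    [-0.0075,0.0395,0,0,0.004],
  ],
)

```text
t: 11.0
eef_pos: [0.5137, -0.0373, 0.1504]
ee_rot: [-3.141, 0.0, -1.343]
force: [0.0, 0.6, -1.1]
width: 0.0114
gripper_force: 25.0
```

Request:
step_arm(
  rows=[
    [-0.0008,0.005,0,0,0.004],
    [-0.0019,0.01,0,0,0.004],
    [-0.003,0.015,0,0,0.004],
    [-0.0041,0.02,0,0,0.004],
    [-0.0052,0.025,0,0,0.004],
    [-0.0064,0.03,0,0,0.004],
    [-0.0075,0.035,0,0,0.004],
    [-0.0085,0.0395,0,0,0.004],
    [-0.0085,0.0395,0,0,0.004],
  ],
)

```text
t: 11.9
eef_pos: [0.5052, 0.0022, 0.1504]
ee_rot: [-3.141, 0.0, -1.343]
force: [-0.5, -0.8, -1.2]
width: 0.0118
gripper_force: 25.0
```

Request:
step_arm(
  rows=[
    [-0.001,-0.0002,0,0,0.004],
    [-0.0015,-0.0003,0,0,0.004],
    [-0.0015,-0.0003,0,0,0.004],
  ],
)

```text
t: 12.2
eef_pos: [0.5039, 0.0013, 0.1504]
ee_rot: [-3.141, 0.0, -1.344]
force: [0.9, 0.7, -0.4]
width: 0.0116
gripper_force: 25.0
```

Request:
step_arm(
  rows=[
    [0.0015,0.0003,0,0,0.004],
    [0.0025,0.0006,0,0,0.004],
    [0.0032,0.0007,0,0,0.004],
    [0.0032,0.0007,0,0,0.004],
  ],
)

```text
t: 12.6
eef_pos: [0.5069, 0.0019, 0.1502]
ee_rot: [3.141, -0.0, -1.344]
force: [-0.1, 0.6, -1.1]
width: 0.0118
gripper_force: 25.0
```

```bash
cat > plan.py <<'E'
import sys,path; from path import *
from h import arm
path.LAT=.5326
def line(cs):  # dense centreline, bar frame m, arclength step .5mm
    a=np.radians(55); r=.045; h=.0005; P=[[-.0397,-.1362]]; th=np.pi/2
    L=[(0.,.085+cs),(-1,r*a),(0,2*np.hypot(.0205,.0143)),(1,r*a),(0,.15)]
    s=0; edges=np.cumsum([l for _,l in L])
    while s<edges[-1]:
        k=L[min(np.searchsorted(edges,s+h/2),4)][0]; th+=k*h/r/2
        P.append([P[-1][0]+h*np.cos(th),P[-1][1]+h*np.sin(th)]); th+=k*h/r/2; s+=h
    return np.array(P)
cs=float(sys.argv[1])/1000; start=float(sys.argv[2]); n_=int(sys.argv[3]); step=float(sys.argv[4])
P=line(cs); st=arm.get_state(); e=st["eef_pos"]; b=path.w2b(e[:2]); y0=st["ee_rot"][2]
i0=np.argmin(np.linalg.norm(P-b,axis=1)); print("bar xy",(b*1000).round(1),"s",i0/2,"off",((P[i0]-b)*1000).round(2))
print("z",e[2].round(4),"F",st["force"].round(1))
for k in range(n_):
    i=i0+int(2*(start+k*step)); w=P[i-18:i+19]; m=w.mean(0); c=w[-1]-w[0]
    p=path.b2w(m); yaw=np.arctan2(*(path.d*c[1]+path.n*c[0])[::-1])-np.pi
    print(i/2,"shift",(p-e[:2]).round(4).tolist(),round((yaw-y0+np.pi)%(2*np.pi)-np.pi,3))
E
python3 plan.py 14 0 15 4
```

```text
bar xy [-38.2 -49.6] s 86.5 off [-1.53 -0.06]
z 0.1502 F [-0.1  0.6 -1.1]
86.5 shift [-0.0015, -0.0004] -0.001
90.5 shift [-0.0024, 0.0035] -0.001
94.5 shift [-0.0032, 0.0074] -0.013
98.5 shift [-0.004, 0.0113] -0.045
102.5 shift [-0.0047, 0.0153] -0.097
106.5 shift [-0.005, 0.0192] -0.169
110.5 shift [-0.0051, 0.0232] -0.256
114.5 shift [-0.0048, 0.0271] -0.345
118.5 shift [-0.0042, 0.0311] -0.434
122.5 shift [-0.0032, 0.0349] -0.523
126.5 shift [-0.0018, 0.0387] -0.612
130.5 shift [-0.0002, 0.0423] -0.701
134.5 shift [0.0018, 0.0457] -0.788
138.5 shift [0.004, 0.049] -0.86
142.5 shift [0.0065, 0.0522] -0.912
```

Into the bend, first to about s=110.

Request:
step_arm(
  rows=[
    [-0.0015,-0.0004,0,0,0.004],
    [-0.0024,0.0035,0,0,0.004],
    [-0.0032,0.0074,0,-0.013,0.004],
    [-0.004,0.0113,0,-0.045,0.004],
    [-0.0044,0.0133,0,-0.07,0.004],
    [-0.0047,0.0153,0,-0.097,0.004],
    [-0.0047,0.0153,0,-0.097,0.004],
  ],
)

```text
t: 13.3
eef_pos: [0.5023, 0.0177, 0.1504]
ee_rot: [-3.141, 0.0, -1.441]
force: [-0.9, 0.4, -1.5]
width: 0.0122
gripper_force: 25.0
```

Request:
step_arm(
  rows=[
    [-0.0002,0.002,0,-0.035,0.004],
    [-0.0003,0.0039,0,-0.072,0.004],
    [-0.0004,0.0059,0,-0.115,0.004],
    [-0.0004,0.0059,0,-0.115,0.004],
  ],
)

```text
t: 13.7
eef_pos: [0.5019, 0.0234, 0.1504]
ee_rot: [-3.142, 0.0, -1.556]
force: [0.2, 1.1, -1.0]
width: 0.0119
gripper_force: 25.0
```

```bash
python3 plan.py 14 0 9 3; python3 -c "
from h import arm
print(arm.get_state()['moment'].round(2))"
```

```text
bar xy [-38.3 -27.6] s 108.5 off [-0.44 -0.16]
z 0.1504 F [ 0.2  1.1 -1. ]
108.5 shift [-0.0001, -0.0002] 0.0
111.5 shift [-0.0, 0.0027] -0.067
114.5 shift [0.0002, 0.0057] -0.133
117.5 shift [0.0007, 0.0086] -0.2
120.5 shift [0.0013, 0.0115] -0.267
123.5 shift [0.0022, 0.0144] -0.333
126.5 shift [0.0032, 0.0172] -0.4
129.5 shift [0.0044, 0.0199] -0.467
132.5 shift [0.0058, 0.0226] -0.533
[0.08 0.09 0.03]
```

Request:
step_arm(
  rows=[
    [0,0.0013,0,-0.033,0.004],
    [0,0.0027,0,-0.067,0.004],
    [0.0001,0.0042,0,-0.1,0.004],
    [0.0002,0.0057,0,-0.133,0.004],
    [0.0004,0.0071,0,-0.167,0.004],
    [0.0007,0.0086,0,-0.2,0.004],
    [0.0007,0.0086,0,-0.2,0.004],
  ],
)

```text
t: 14.4
eef_pos: [0.5027, 0.0319, 0.1504]
ee_rot: [-3.142, 0.0, -1.755]
force: [0.8, -0.7, -0.7]
width: 0.012
gripper_force: 25.0
```

Request:
step_arm(
  rows=[
    [0.0003,0.0015,0,-0.033,0.004],
    [0.0006,0.0029,0,-0.067,0.004],
    [0.001,0.0044,0,-0.1,0.004],
    [0.0015,0.0058,0,-0.133,0.004],
    [0.0015,0.0058,0,-0.133,0.004],
  ],
)

```text
t: 14.9
eef_pos: [0.5041, 0.0376, 0.1504]
ee_rot: [-3.142, -0.0, -1.887]
force: [0.3, -0.0, -0.9]
width: 0.0119
gripper_force: 25.0
```

```bash
python3 plan.py 14 0 9 3; python3 -c "
from h import arm
print(arm.get_state()['moment'].round(2))"
```

```text
bar xy [-32.9 -14.2] s 123.5 off [-0.32  0.32]
z 0.1504 F [ 0.3 -0.  -0.9]
123.5 shift [-0.0001, 0.0001] -0.002
126.5 shift [0.0009, 0.0029] -0.068
129.5 shift [0.0022, 0.0057] -0.135
132.5 shift [0.0035, 0.0083] -0.202
135.5 shift [0.0051, 0.0108] -0.265
138.5 shift [0.0068, 0.0133] -0.316
141.5 shift [0.0086, 0.0157] -0.357
144.5 shift [0.0105, 0.018] -0.387
147.5 shift [0.0125, 0.0202] -0.405
[ 0.01  0.14 -0.04]
```

Excellent: no contact forces. Onward into the middle leg.

Request:
step_arm(
  rows=[
    [0.0004,0.0015,0,-0.034,0.004],
    [0.0009,0.0029,0,-0.068,0.004],
    [0.0015,0.0043,0,-0.1,0.004],
    [0.0022,0.0057,0,-0.135,0.004],
    [0.0028,0.007,0,-0.168,0.004],
    [0.0035,0.0083,0,-0.202,0.004],
    [0.0035,0.0083,0,-0.202,0.004],
  ],
)

```text
t: 15.6
eef_pos: [0.5076, 0.0459, 0.1504]
ee_rot: [-3.142, -0.0, -2.089]
force: [0.4, -0.3, -1.1]
width: 0.0122
gripper_force: 25.0
```

Request:
step_arm(
  rows=[
    [0.0008,0.0013,0,-0.032,0.004],
    [0.0016,0.0025,0,-0.063,0.004],
    [0.0024,0.0038,0,-0.09,0.004],
    [0.0033,0.005,0,-0.115,0.004],
    [0.0051,0.0074,0,-0.155,0.004],
    [0.007,0.0097,0,-0.185,0.004],
    [0.009,0.0119,0,-0.203,0.004],
    [0.009,0.0119,0,-0.203,0.004],
  ],
)

```text
t: 16.4
eef_pos: [0.5169, 0.0581, 0.1503]
ee_rot: [-3.142, 0.0, -2.293]
force: [0.4, -0.0, -0.8]
width: 0.0119
gripper_force: 25.0
```

```bash
python3 plan.py 14 0 14 4; python3 -c "
from h import arm
print(arm.get_state()['moment'].round(2))"
```

```text
bar xy [-15.9   2.8] s 148.0 off [0.11 0.17]
z 0.1503 F [ 0.4 -0.  -0.8]
148.0 shift [0.0001, 0.0002] -0.001
152.0 shift [0.0027, 0.0032] -0.007
156.0 shift [0.0054, 0.0062] -0.007
160.0 shift [0.0081, 0.0091] -0.007
164.0 shift [0.0107, 0.0121] -0.007
168.0 shift [0.0134, 0.0151] -0.007
172.0 shift [0.0161, 0.0181] -0.007
176.0 shift [0.0187, 0.0211] -0.007
180.0 shift [0.0214, 0.0241] -0.007
184.0 shift [0.0241, 0.027] -0.006
188.0 shift [0.0267, 0.03] 0.009
192.0 shift [0.0293, 0.0331] 0.043
196.0 shift [0.0317, 0.0363] 0.098
200.0 shift [0.0339, 0.0396] 0.172
[ 0.01  0.03 -0.04]
```

Request:
step_arm(
  rows=[
    [0.0027,0.0032,0,-0.007,0.004],
    [0.0054,0.0062,0,-0.007,0.004],
    [0.0081,0.0091,0,-0.007,0.004],
    [0.0107,0.0121,0,-0.007,0.004],
    [0.0134,0.0151,0,-0.007,0.004],
    [0.0141,0.0144,0,-0.007,0.004],
    [0.0143,0.0142,0,-0.007,0.004],
    [0.0143,0.0142,0,-0.007,0.004],
  ],
)

```text
t: 17.2
eef_pos: [0.5308, 0.0719, 0.1503]
ee_rot: [3.142, -0.0, -2.301]
force: [-0.4, -0.7, -0.5]
width: 0.0118
gripper_force: 25.0
```

Request:
step_arm(
  rows=[
    [-0.0009,0.0009,0,0,0.004],
    [-0.0018,0.0018,0,0,0.004],
    [-0.0018,0.0018,0,0,0.004],
  ],
)

```text
t: 17.5
eef_pos: [0.529, 0.0738, 0.1504]
ee_rot: [-3.141, -0.0, -2.301]
force: [0.4, -0.8, -1.1]
width: 0.0116
gripper_force: 25.0
```

Request:
step_arm(
  rows=[
    [0.0009,-0.0009,0,0,0.004],
    [0.0036,0.0021,0,0,0.004],
    [0.0062,0.0051,0,0,0.004],
    [0.0089,0.0081,0,0,0.004],
    [0.0116,0.011,0,0,0.004],
    [0.0116,0.011,0,0,0.004],
  ],
)

```text
t: 18.1
eef_pos: [0.5411, 0.0853, 0.1502]
ee_rot: [-3.142, -0.0, -2.3]
force: [-0.2, -0.3, -0.9]
width: 0.012
gripper_force: 25.0
```

```bash
python3 plan.py 14 0 20 3
```

```text
bar xy [13.9 24. ] s 184.5 off [0.16 0.12]
z 0.1502 F [-0.2 -0.3 -0.9]
184.5 shift [0.0001, 0.0002] 0.002
187.5 shift [0.0021, 0.0024] 0.013
190.5 shift [0.0041, 0.0047] 0.035
193.5 shift [0.0059, 0.007] 0.068
196.5 shift [0.0077, 0.0094] 0.113
199.5 shift [0.0094, 0.0119] 0.168
202.5 shift [0.0109, 0.0145] 0.234
205.5 shift [0.0122, 0.0171] 0.3
208.5 shift [0.0133, 0.0199] 0.367
211.5 shift [0.0143, 0.0227] 0.434
214.5 shift [0.0151, 0.0256] 0.5
217.5 shift [0.0157, 0.0285] 0.567
220.5 shift [0.016, 0.0315] 0.634
223.5 shift [0.0162, 0.0344] 0.7
226.5 shift [0.0162, 0.0374] 0.767
229.5 shift [0.016, 0.0404] 0.828
232.5 shift [0.0157, 0.0433] 0.878
235.5 shift [0.0152, 0.0463] 0.917
238.5 shift [0.0146, 0.0492] 0.945
241.5 shift [0.0139, 0.0521] 0.961
```

Request:
step_arm(
  rows=[
    [0.0021,0.0024,0,0.013,0.004],
    [0.0041,0.0047,0,0.035,0.004],
    [0.0059,0.007,0,0.068,0.004],
    [0.0068,0.0082,0,0.09,0.004],
    [0.0077,0.0094,0,0.113,0.004],
    [0.0086,0.0107,0,0.14,0.004],
    [0.0094,0.0119,0,0.168,0.004],
    [0.0094,0.0119,0,0.168,0.004],
  ],
)

```text
t: 18.9
eef_pos: [0.5502, 0.0969, 0.1504]
ee_rot: [-3.142, 0.0, -2.131]
force: [-0.4, 0.1, -0.6]
width: 0.0117
gripper_force: 25.0
```

Request:
step_arm(
  rows=[
    [0.0008,0.0013,0,0.033,0.004],
    [0.0015,0.0026,0,0.066,0.004],
    [0.0022,0.0039,0,0.099,0.004],
    [0.0028,0.0052,0,0.132,0.004],
    [0.0034,0.0066,0,0.166,0.004],
    [0.0039,0.008,0,0.199,0.004],
    [0.0039,0.008,0,0.199,0.004],
  ],
)

```text
t: 19.6
eef_pos: [0.554, 0.1048, 0.1504]
ee_rot: [-3.142, 0.0, -1.933]
force: [0.2, -0.6, -1.5]
width: 0.0115
gripper_force: 25.0
```

```bash
python3 plan.py 14 0 18 3
```

```text
bar xy [30.8 40.1] s 208.0 off [ 0.51 -0.32]
z 0.1504 F [ 0.2 -0.6 -1.5]
208.0 shift [0.0003, -0.0001] -0.011
211.0 shift [0.0013, 0.0027] 0.055
214.0 shift [0.0021, 0.0056] 0.122
217.0 shift [0.0027, 0.0085] 0.189
220.0 shift [0.0031, 0.0115] 0.255
223.0 shift [0.0033, 0.0144] 0.322
226.0 shift [0.0033, 0.0174] 0.389
229.0 shift [0.0032, 0.0204] 0.452
232.0 shift [0.0028, 0.0233] 0.504
235.0 shift [0.0023, 0.0263] 0.544
238.0 shift [0.0018, 0.0292] 0.574
241.0 shift [0.0011, 0.0322] 0.592
244.0 shift [0.0004, 0.0351] 0.6
247.0 shift [-0.0003, 0.038] 0.6
250.0 shift [-0.001, 0.0409] 0.6
253.0 shift [-0.0017, 0.0438] 0.6
256.0 shift [-0.0024, 0.0467] 0.6
259.0 shift [-0.0031, 0.0497] 0.6
```

Request:
step_arm(
  rows=[
    [0.0008,0.0013,0,0.022,0.004],
    [0.0013,0.0027,0,0.055,0.004],
    [0.0017,0.0042,0,0.088,0.004],
    [0.0021,0.0056,0,0.122,0.004],
    [0.0024,0.007,0,0.155,0.004],
    [0.0027,0.0085,0,0.189,0.004],
    [0.0029,0.01,0,0.222,0.004],
    [0.0031,0.0115,0,0.255,0.004],
    [0.0031,0.0115,0,0.255,0.004],
  ],
)

```text
t: 20.5
eef_pos: [0.5572, 0.1163, 0.1504]
ee_rot: [-3.142, 0.0, -1.678]
force: [-0.2, -0.2, -0.3]
width: 0.0116
gripper_force: 25.0
```

Request:
step_arm(
  rows=[
    [0.0001,0.0015,0,0.033,0.004],
    [0.0002,0.0029,0,0.067,0.004],
    [0.0002,0.0044,0,0.1,0.004],
    [0.0002,0.0059,0,0.134,0.004],
    [0.0002,0.0074,0,0.167,0.004],
    [0.0001,0.0089,0,0.197,0.004],
    [-0.0001,0.0104,0,0.225,0.004],
    [-0.0003,0.0118,0,0.249,0.004],
    [-0.0003,0.0118,0,0.249,0.004],
  ],
)

```text
t: 21.4
eef_pos: [0.5568, 0.1282, 0.1504]
ee_rot: [-3.142, -0.0, -1.429]
force: [0.9, 0.2, -1.4]
width: 0.0118
gripper_force: 25.0
```

```bash
python3 plan.py 14 0 20 4; python3 -c "
from h import arm
print(arm.get_state()['moment'].round(2))"
```

```text
bar xy [38.8 62.2] s 232.0 off [ 0.33 -0.07]
z 0.1504 F [ 0.9  0.2 -1.4]
232.0 shift [0.0001, -0.0] -0.001
236.0 shift [-0.0006, 0.0039] 0.051
240.0 shift [-0.0014, 0.0078] 0.083
244.0 shift [-0.0024, 0.0117] 0.095
248.0 shift [-0.0033, 0.0156] 0.095
252.0 shift [-0.0042, 0.0195] 0.095
256.0 shift [-0.0052, 0.0234] 0.095
260.0 shift [-0.0061, 0.0272] 0.095
264.0 shift [-0.0071, 0.0311] 0.095
268.0 shift [-0.008, 0.035] 0.095
272.0 shift [-0.0089, 0.0389] 0.095
276.0 shift [-0.0099, 0.0428] 0.095
280.0 shift [-0.0108, 0.0467] 0.095
284.0 shift [-0.0118, 0.0506] 0.095
288.0 shift [-0.0127, 0.0545] 0.095
292.0 shift [-0.0136, 0.0584] 0.095
296.0 shift [-0.0146, 0.0622] 0.095
300.0 shift [-0.0155, 0.0661] 0.095
304.0 shift [-0.0165, 0.07] 0.095
308.0 shift [-0.0174, 0.0739] 0.095
[0.02 0.12 0.02]
```

Request:
step_arm(
  rows=[
    [-0.0003,0.002,0,0.027,0.004],
    [-0.0006,0.0039,0,0.051,0.004],
    [-0.001,0.0058,0,0.07,0.004],
    [-0.0014,0.0078,0,0.083,0.004],
    [-0.0024,0.0117,0,0.095,0.004],
    [-0.0033,0.0156,0,0.095,0.004],
    [-0.0042,0.0195,0,0.095,0.004],
    [-0.0052,0.0234,0,0.095,0.004],
    [-0.0061,0.0272,0,0.095,0.004],
    [-0.0071,0.0311,0,0.095,0.004],
    [-0.008,0.035,0,0.095,0.004],
    [-0.0089,0.0389,0,0.095,0.004],
    [-0.0089,0.0389,0,0.095,0.004],
  ],
)

```text
t: 22.7
eef_pos: [0.5478, 0.1674, 0.1504]
ee_rot: [-3.142, 0.0, -1.334]
force: [0.2, -0.5, -2.2]
width: 0.0119
gripper_force: 25.0
```

Request:
step_arm(
  rows=[
    [-0.0009,0.0039,0,0,0.004],
    [-0.0019,0.0078,0,0,0.004],
    [-0.0028,0.0117,0,0,0.004],
    [-0.0037,0.0156,0,0,0.004],
    [-0.0047,0.0195,0,0,0.004],
    [-0.0056,0.0234,0,0,0.004],
    [-0.0056,0.0234,0,0,0.004],
  ],
)

```text
t: 23.4
eef_pos: [0.5422, 0.1908, 0.1503]
ee_rot: [-3.142, 0.0, -1.334]
force: [-0.0, 1.4, -1.0]
width: 0.0118
gripper_force: 25.0
```

```bash
python3 plan.py 14 0 1 4
python3 - <<'E'
from h import *
print(arm.get_state()['moment'].round(2))
S=grab("scene");T=grab("top")
o=[cv2.resize(S[0][200:300,310:410],(400,400),interpolation=cv2.INTER_CUBIC),cv2.resize(T[0][130:230,170:270],(400,400),interpolation=cv2.INTER_CUBIC)]
cv2.imwrite("pics/c4.png",cv2.convertScaleAbs(np.hstack(o),alpha=1.7))
E
```

```text
bar xy [ 38.6 126.6] s 296.5 off [-0.11  0.1 ]
z 0.1503 F [-0.   1.4 -1. ]
296.5 shift [-0.0001, 0.0001] 0.001
[-0.05  0.06  0.03]
```

View pics/c4.png

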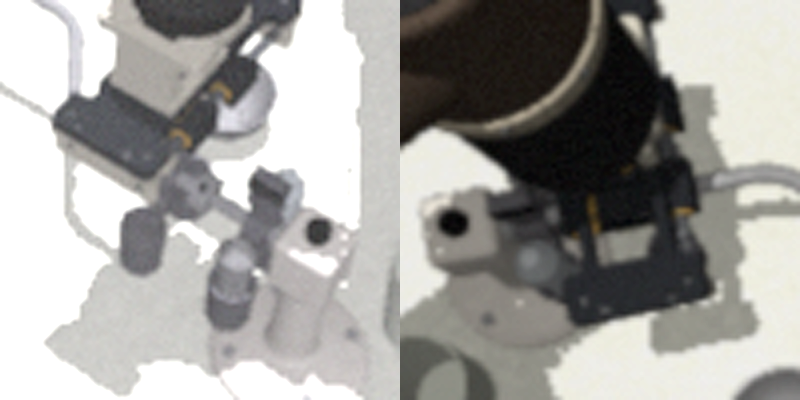

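The held holder's collar is just behind the stop collar, seen at scene about (358,247), with roughly 15 mm to go. I'll probe the lateral centring, then creep.

Request:
step_arm(
  rows=[
    [0.0012,0.0003,0,0,0.004],
    [0.0019,0.0004,0,0,0.004],
    [0.0019,0.0004,0,0,0.004],
  ],
)

```text
t: 23.8
eef_pos: [0.5443, 0.1906, 0.1503]
ee_rot: [3.141, -0.0, -1.335]
force: [-0.6, 0.0, -1.7]
width: 0.0122
gripper_force: 25.0
```

Request:
step_arm(
  rows=[
    [-0.0015,-0.0003,0,0,0.004],
    [-0.003,-0.0006,0,0,0.004],
    [-0.003,-0.0006,0,0,0.004],
  ],
)

```text
t: 24.1
eef_pos: [0.5413, 0.1902, 0.1505]
ee_rot: [-3.141, 0.0, -1.335]
force: [1.1, -0.1, -1.3]
width: 0.0119
gripper_force: 25.0
```

Request:
step_arm(
  rows=[
    [0.0014,0.0003,0,-0.005,0.004],
    [0.0007,0.0032,0,-0.009,0.004],
    [0.0003,0.0051,0,-0.009,0.004],
    [-0.0002,0.0071,0,-0.009,0.004],
    [-0.0006,0.009,0,-0.009,0.004],
    [-0.0006,0.009,0,-0.009,0.004],
  ],
)

```text
t: 24.7
eef_pos: [0.5405, 0.1994, 0.1503]
ee_rot: [3.142, -0.0, -1.343]
force: [-0.1, -0.6, -1.5]
width: 0.012
gripper_force: 25.0
```

Request:
step_arm(
  rows=[
    [-0.0002,0.001,0,0,0.004],
    [-0.0004,0.002,0,0,0.004],
    [-0.0007,0.003,0,0,0.004],
    [-0.0007,0.003,0,0,0.004],
  ],
)

```text
t: 25.1
eef_pos: [0.5399, 0.2022, 0.1504]
ee_rot: [-3.142, 0.0, -1.344]
force: [0.4, 0.2, -1.5]
width: 0.0119
gripper_force: 25.0
```

Request:
step_arm(
  rows=[
    [-0.0002,0.001,0,0,0.004],
    [-0.0003,0.0015,0,0,0.004],
    [-0.0003,0.0015,0,0,0.004],
  ],
)

```text
t: 25.4
eef_pos: [0.5396, 0.2037, 0.1504]
ee_rot: [3.142, -0.0, -1.344]
force: [-0.4, -0.9, -1.7]
width: 0.0117
gripper_force: 25.0
```

Request:
step_arm(
  rows=[
    [-0.0001,0.0005,0,0,0.004],
    [-0.0002,0.001,0,0,0.004],
    [-0.0002,0.001,0,0,0.004],
  ],
)

```text
t: 25.7
eef_pos: [0.5394, 0.2047, 0.1504]
ee_rot: [-3.142, 0.0, -1.344]
force: [0.9, 0.4, -1.8]
width: 0.012
gripper_force: 25.0
```

Request:
step_arm(
  rows=[
    [-0.0001,0.0005,0,0,0.004],
    [-0.0002,0.0008,0,0,0.004],
    [-0.0002,0.0008,0,0,0.004],
  ],
)

```text
t: 26.0
eef_pos: [0.5393, 0.2052, 0.1504]
ee_rot: [3.142, -0.0, -1.344]
force: [1.1, -2.0, -1.2]
width: 0.0121
gripper_force: 25.0
```

Request:
step_arm(
  rows=[
    [-0.0001,0.0004,0,0,0.004],
    [-0.0001,0.0004,0,0,0.004],
  ],
)

```text
t: 26.2
eef_pos: [0.5392, 0.2053, 0.1504]
ee_rot: [3.141, -0.001, -1.344]
force: [3.3, -3.6, -1.2]
width: 0.0121
gripper_force: 25.0
```

Request:
step_arm(
  rows=[
    [0.0003,0,-0.0005,0,0.004],
    [0.0003,0,-0.001,0,0.004],
    [0.0003,0,-0.0014,0,0.004],
    [0.0003,0,-0.0014,0,0.004],
  ],
)

```text
t: 26.6
eef_pos: [0.5394, 0.2053, 0.1491]
ee_rot: [3.141, -0.001, -1.344]
force: [0.9, -5.8, 1.6]
width: 0.012
gripper_force: 25.0
```

Request:
step_arm(
  rows=[
    [0,0,0,0,0.01],
    [0,0,0,0,0.01],
    [0,0,0,0,0.01],
    [0,0,0,0,0.01],
  ],
  newtons=4,
)

```text
t: 27.0
eef_pos: [0.5393, 0.206, 0.1491]
ee_rot: [-3.142, 0.0, -1.344]
force: [-0.9, -2.9, 2.4]
width: 0.0122
gripper_force: 4.0
```

Request:
step_arm(
  rows=[
    [0,0,0,0,0.013],
    [0,0,0,0,0.016],
    [0,0,0,0,0.022],
    [0,0,0,0,0.03],
    [0,0,0,0,0.04],
    [0,0,0,0,0.04],
    [0,0,0,0,0.04],
  ],
)

```text
t: 27.7
eef_pos: [0.5394, 0.2058, 0.1489]
ee_rot: [3.142, 0.0, -1.344]
force: [-0.5, 1.1, 0.6]
width: 0.0396
gripper_force: 0.0
```

Request:
step_arm(
  rows=[
    [0,0,0.01,0,0.04],
    [0,0,0.03,0,0.04],
    [0,0,0.06,0,0.04],
    [0,0,0.09,0,0.04],
    [0,-0.05,0.1,0,0.04],
    [0,-0.1,0.1,0,0.04],
    [0,-0.15,0.1,0,0.04],
    [0,-0.2,0.1,0,0.04],
    [0,-0.25,0.1,0,0.04],
    [0,-0.3,0.1,0,0.04],
    [0,-0.35,0.1,0,0.04],
    [0,-0.35,0.1,0,0.04],
  ],
)

```text
t: 28.9
eef_pos: [0.5388, -0.1491, 0.2497]
ee_rot: [3.142, -0.001, -1.349]
force: [-0.6, 0.5, -0.3]
width: 0.0401
gripper_force: 0.0
```

Run:
```python
from h import *
S=grab("scene");T=grab("top");print(arm.get_state()["force"])
o=[cv2.resize(S[0][200:300,310:410],(400,400),interpolation=cv2.INTER_CUBIC),cv2.resize(T[0][140:220,180:260],(400,400),interpolation=cv2.INTER_CUBIC)]
cv2.imwrite("pics/c5.png",cv2.convertScaleAbs(np.hstack(o),alpha=1.7))
```

```text
[ 0.6317719   0.60213606 -0.09989179]
```

View pics/c5.png

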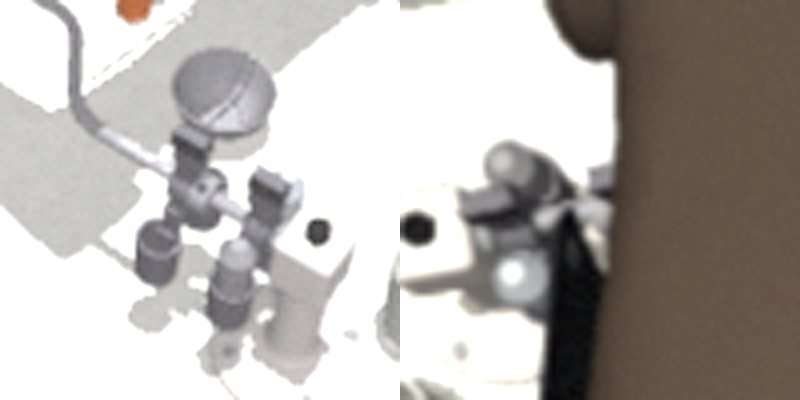

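The holder hangs upright on the last leg with its collar at the stop, at scene about (359,248). I'll clear the arm and check the gap from above.

Request:
step_arm(
  rows=[
    [0,-0.05,0.03,0,0.04],
    [-0.03,-0.1,0.05,0,0.04],
    [-0.06,-0.15,0.05,0,0.04],
    [-0.1,-0.19,0.05,0,0.04],
    [-0.14,-0.23,0.05,0,0.04],
    [-0.18,-0.27,0.05,0,0.04],
    [-0.22,-0.31,0.05,0,0.04],
    [-0.26,-0.36,0.05,0,0.04],
    [-0.3,-0.4,0.05,0,0.04],
    [-0.33,-0.43,0.05,0,0.04],
    [-0.35,-0.45,0.05,0,0.04],
    [-0.35,-0.45,0.05,0,0.04],
    [-0.35,-0.45,0.05,0,0.04],
    [-0.35,-0.45,0.05,0,0.04],
  ],
)

```text
t: 30.4
eef_pos: [0.1897, -0.5941, 0.2988]
ee_rot: [3.142, 0.001, -1.344]
force: [0.1, 0.5, 0.6]
width: 0.04
gripper_force: 0.0
```

Run:
```python
from h import *
S=grab("scene");T=grab("top");print(arm.get_state()["eef_pos"])
b=cv2.imread("pics/top0.png");a=cv2.imread("pics/scene0.png")
f=lambda i,x,y:cv2.resize(i[y:y+30,x:x+40],(400,300),interpolation=cv2.INTER_NEAREST)
cv2.imwrite("pics/c6.png",cv2.convertScaleAbs(np.vstack([np.hstack([f(S[0],340,232),f(a,340,232)]),np.hstack([f(T[0],208,165),f(b,208,165)])]),alpha=1.7))
```

```text
[ 0.19070593 -0.59342648  0.29926046]
```

View pics/c6.png

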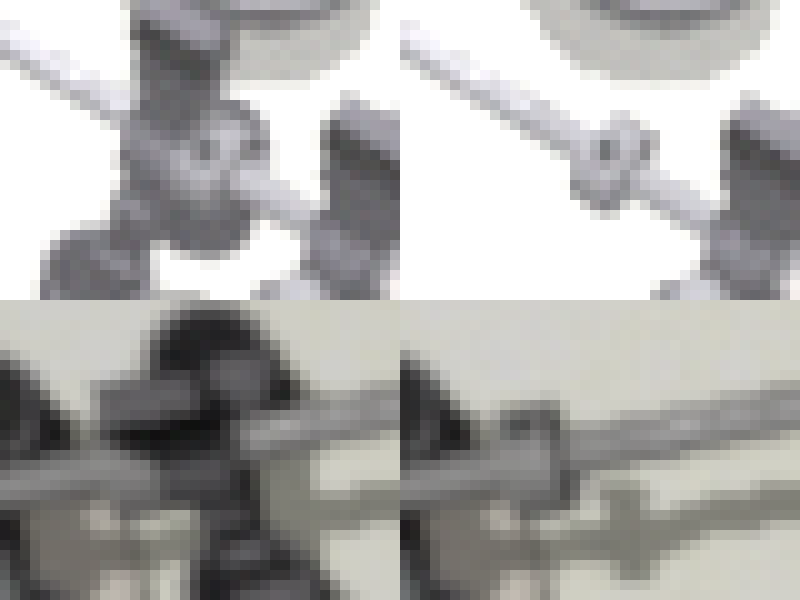

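The stop collar's screw sits at the same pixel before and after (scene about (360,247)), so it has not shifted. The holder's collar spans top u of about 225 to 232, directly against the stop's face at 225.5.

```bash
python3 -c "
from station import arm
print(arm.job_done())"
```

```text
the job is handed in; nothing more can be done
None
```

The grey holder is threaded round both bends and hangs upright, released against the stop collar; felt contact was about 6 N and the stop has not visibly moved. The job was handed in at about 30 s, and the result has not been reported back.

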